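# Level the tilting jig and lock it with its pin

### The job

The tilting jig on the bench holds a cast gearcase cover with its handle edge up; swing the cradle down by its bar handle until the cover lies level, face up, then push the captive locking pin fully home into the index wheel's notch so that the jig is locked level. Leave the can, jar, pulley and wrench that lie around it where they are.

Things in the scene. Friction and masses are not known exactly. Their poses are not given: they have to be found in the camera images.
- jig: Grey bench fixture, fixed: base 220 (x) by 380 (y) by 12 mm, two cheeks at y = -108 and +108 mm carrying a cradle on a level trunnion axis along the jig's y, 110 mm above the bench. Origin: on the bench under the middle of that axis. Its -x (handle) side faces the robot roughly. At y = 167 mm a post with a guide block (44 by 60 mm, top 214 mm up) holds the locking pin over the index wheel.
- cradle (a joint): Tilt of the cradle, rad: 0 = level, cover face up; positive = handle edge up; travel -0.35 to 1.2; starts between 0.5 and 1.1. Nearly balanced and stiff (about 0.45 N m, some 4 N at the handle): it stays where it is left. A steel plate 140 (x) by 170 (y) mm with an aluminium cover that rises 30 mm above the axis.
- wheel (a point): Centre of the steel index wheel on the cradle's +y end, on the trunnion axis at the jig's y = 135 mm: 148 mm across, 16 mm thick, turning with the cradle. Eight rounded notches 45 degrees apart; one is exactly under the pin with the cradle level (0). Another comes under it at 0.785: not the wanted one.
- handle (a point): Middle of the cradle's bar handle: round steel bar, 16 mm thick, 120 mm long, parallel to the trunnion axis and 125 mm from it (towards the jig's -x and as high as the axis when level). Carried by two 12 mm arms at its ends; 47 mm free between bar and plate. Frame turns with the cradle, y along the bar.
- lock_pin (a joint): How far the pin is pushed down, m: 0 = raised (start), 0.026 = home on its stop. No spring: 3.5 N of friction keeps it where it is left. Its 12 mm round-ended shank stops on the wheel's rim after about 6 mm unless a notch is under it; rounded notch shoulders draw the cradle in from within about 0.1 rad at a push of some 10 N. Pin home, the cradle has 0.025 rad of play.
- knob_top (a point): Centre of the flat top of the locking pin's black round knob (36 mm across, 18 mm tall), above the wheel at the jig's x = 0, y = 135 mm; 262 mm above the bench when raised, 236 mm when home. The pin slides straight down.
- spray_can: Bystander, to be left alone: 58 mm wide, 170 mm tall spray can, beside the jig's -y end. Origin under its centre, on the bench.
- jar: Bystander, to be left alone: 68 mm wide, 90 mm tall jar behind the jig. Origin under its centre, on the bench.
- pulley: Bystander, to be left alone: dark steel belt pulley 90 mm across, 40 mm tall, beside the jig's +y end. Origin under its centre, on the bench.
- wrench: Bystander, to be left alone: steel wrench 190 mm long lying before the jig, along x of its own. Origin under its centre, on the bench.

How it is judged:
On the way:
1. the cradle is swung level (within 0.1 rad) while the pin is still out of the notch (value of joint cradle between -0.1 and 0.1 rad and value of joint lock_pin below 0.018 m), for 0.1 s.
At the end, for the whole second after the job is handed in: The cradle stands level within 0.05 rad and still, and the locking pin is at least 20 mm down (of 26 mm), in the notch (value of joint cradle between -0.05 and 0.05 rad and value of joint lock_pin above 0.02 m and velocity of joint cradle between -0.05 and 0.05 rad/s); the robot touches nothing.
It fails at once if one of the things around the jig is shoved more than 40 mm (distance of any of spray_can, jar, pulley, wrench from where it was at the start of the episode above 0.04 m).
It also fails if it takes over 43 s, if anything falls off the work surface, if the arm or the gripper's body presses on something with over 40 N, if the wrist force passes 120 N, or if a joint passes its speed limit or range.

### The arm

A 6-joint arm with a two-finger parallel gripper is mounted at the origin on the work surface. World frame = base frame: x ahead of the robot, y to its left, z up, the work surface at z = 0. Lengths are in m, angles in rad, forces in N, time in s.
With the tool pointing down it reaches from about 0.275 to 0.725 m from the base axis. Payload 15.9 kg.
Tool frame: the origin (TCP) lies midway between the tips of the shut fingers; the grasp point (between the pads) lies 19 mm behind it; z points along the fingers, y is the line along which they close (so a half turn about z gives the same grasp; the last joint's range is limited). The gripper opens to 85 mm and grips with 20 to 120 N. Pads are 22 mm wide; open, the fingers measure 114 mm over their backs; the gripper's body (76 mm by 85 mm) begins 54 mm behind the grasp point. The pads swing forward as they close: fully open they stand 13 mm farther back than shut.
Start: joints at [1.335, 0.213, -0.034, 1.323, 0, 1.571], TCP at [0.117, 0.486, 0.231] pointing down, gripper open.
Joint ranges: [-2.98, 2.98], [-0.74, 1.72], [-1.14, 1.35], [-2.1, 2.04], [-1.57, 1.44], [-3.14, 3.14]. Speed limits (rad/s): [1.89, 1.89, 2.39, 2.57, 3.14, 3.14].

### API

Orientations are given as a unit quaternion [w, x, y, z].
In Python, from station import ctrl gives the robot as it stands.
- The arm moves only by the tool apply_moves, never from a script. Its argument "steps" is one flat list of numbers, 4 for each row, row after row: the shift along the tool's x, y, z in mm, then the turn about the tool's z in rad. In form: [x, y, z, twist, x, y, z, twist, ...]. A call has 1 to 8 rows; each row is the pose to reach, as a shift and turn from the pose commanded when the call began, along the tool's axes at that moment; what a row does not reach only later rows make up. A row lasts 1/12 s, in which the tool goes at most 41.7 mm and 7.16 degrees, less where a joint would pass 70% of its speed; a pose out of reach is approached as far as the arm can. A call with a gripper value outside its range is refused whole. "fingers" is the closure, from 0 (fully open) to 1 (shut), set as the call begins (left out, the last holds). The fingers move at their own pace and stop on an object; the grip force is fixed at half the most. Time passes only in rows, so rows that repeat a pose let the fingers close. It gives the time, the measured TCP pose, the force, the opening and the grip force at its end, in the units of the state.
- ctrl.sense(): the state, without advancing time (a new reading comes with each control period).
- ctrl.capture(name): name is "scene" or "top" or "wrist"; returns the picture (420x560x3 uint8, red, green, blue); there is no depth.
- ctrl.camera_info(name): a dict with "fx", "fy", "cx", "cy" (pixels), "k1" (the pictures are not rectified: a ray, as slopes to the right and down, at radius r is drawn at 1 + k1 r^2 times it, then the intrinsics apply), "world_from_camera" (4x4, takes a point from camera to world coordinates); the wrist camera has in their place "mount" (4x4, takes a point from camera to tool coordinates, whose origin is the TCP and whose axes are the flange's). Camera axes: x right, y up, looking along -z (the intrinsics and any distortion apply to the point x, -y, -z); pixel columns grow to the right and rows downward; lengths in m; the calibration is good to about 2 mm. A picture is of the moment at which its call begins: read the wrist's pose just before it. camera_info takes no time and is no camera call.
- ctrl.hand_in(): hands the job in; it is judged then, once.
The state is a dict: "time_s": time; "joint_pos": joint angles; "dq": joint speeds; "tau": joint torques, N m; "tool_pos": TCP position; "tool_rot": TCP orientation; "contact_force": force on the tool from outside, world axes, zero at the start; "ft_torque": the same for the moment, N m; "width": finger opening in m; "grip_force": force on a finger pad.
Only numpy, scipy, OpenCV 4.12 (cv2) and the standard library are available. Lean on these libraries where they do the work, as an engineer would, in place of code of your own. Each camera call takes 0.05 s, during which the arm holds its last target. There are 200 camera calls.

## Working session

There is one attempt and no reset: what is moved stays moved. The work goes in short steps, Python scripts to look and compute and a tool call to move; the robot and the scene stay as the last step left them, time stands still between calls to the robot, and variables do not carry over. Pictures are saved under pics/ and viewed, at most 10 in all, crops included, and the job is handed in when it is done.

Besides the shell and the picture viewer there is one more tool, called after "Call:" by a JSON object that holds its "op" and its "data". apply_moves: Moves the arm, as the interface text tells. Its arguments: {"type":"object","properties":{"steps":{"type":"array","items":{"type":"number"}},"fingers":{"type":"number"}},"required":["steps"]}

```bash
mkdir -p pics; python3 - <<'E'
from station import ctrl
import cv2,numpy as np
s=ctrl.sense();print({k:np.round(v,3).tolist() for k,v in s.items()})
for n in("scene","top"):
    cv2.imwrite(f"pics/{n}0.png",cv2.resize(ctrl.capture(n)[:,:,::-1],(800,600),interpolation=cv2.INTER_CUBIC))
    i=ctrl.camera_info(n);print(n,{k:np.round(v,4).tolist() for k,v in i.items()})
print({k:np.round(v,4).tolist() for k,v in ctrl.camera_info("wrist").items()})
E
```

```text
{'time_s': 0.0, 'joint_pos': [1.335, 0.213, -0.035, 1.324, -0.0, 1.571], 'dq': [-0.0, -0.001, -0.001, -0.001, 0.0, -0.002], 'tau': [0.0, -68.617, 48.712, 0.018, 0.0, -0.0], 'tool_pos': [0.117, 0.486, 0.231], 'tool_rot': [-0.0, 0.118, 0.993, -0.001], 'contact_force': [-0.161, -0.183, 0.216], 'ft_torque': [0.035, -0.039, 0.021], 'grip_force': 0.0, 'width': 0.085}
scene {'fx': 483.8036, 'fy': 483.8036, 'cx': 277.206, 'cy': 207.992, 'k1': -0.1694, 'world_from_camera': [[-0.0961, -0.8208, 0.5631, 1.1526], [0.9953, -0.074, 0.0622, 0.1299], [-0.0094, 0.5665, 0.824, 0.9689], [0.0, 0.0, 0.0, 1.0]]}
top {'fx': 390.9359, 'fy': 390.9359, 'cx': 275.1148, 'cy': 205.36, 'k1': 0.0054, 'world_from_camera': [[0.0005, 0.9986, -0.0519, 0.5213], [-1.0, 0.0009, 0.0068, 0.0677], [0.0068, 0.0519, 0.9986, 1.0978], [0.0, 0.0, 0.0, 1.0]]}
{'fx': 363.4491, 'fy': 363.4491, 'cx': 276.2389, 'cy': 206.9125, 'k1': -0.081, 'mount': [[-0.0006, 0.9637, 0.2672, 0.0681], [1.0, 0.0008, -0.0006, -0.0], [-0.0008, 0.2672, -0.9637, -0.1424], [0.0, 0.0, 0.0, 1.0]]}
```

View pics/scene0.png

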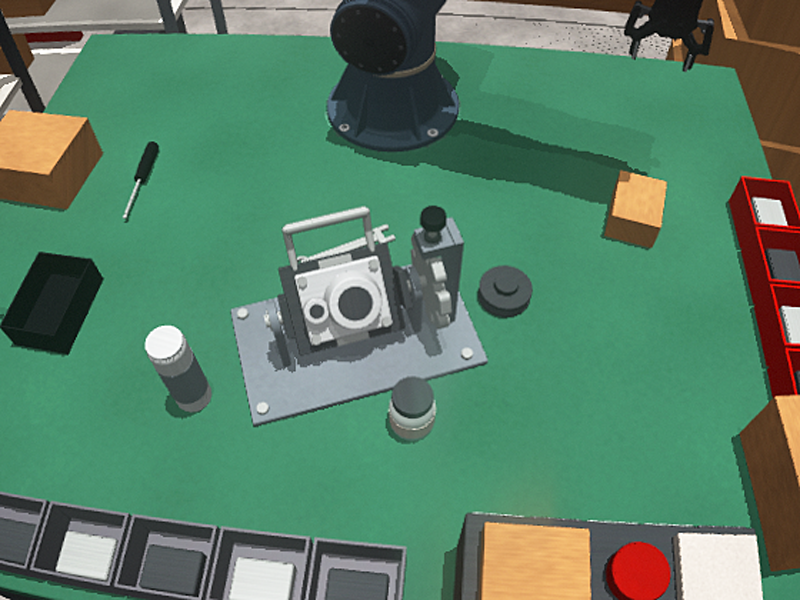

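View pics/top0.png

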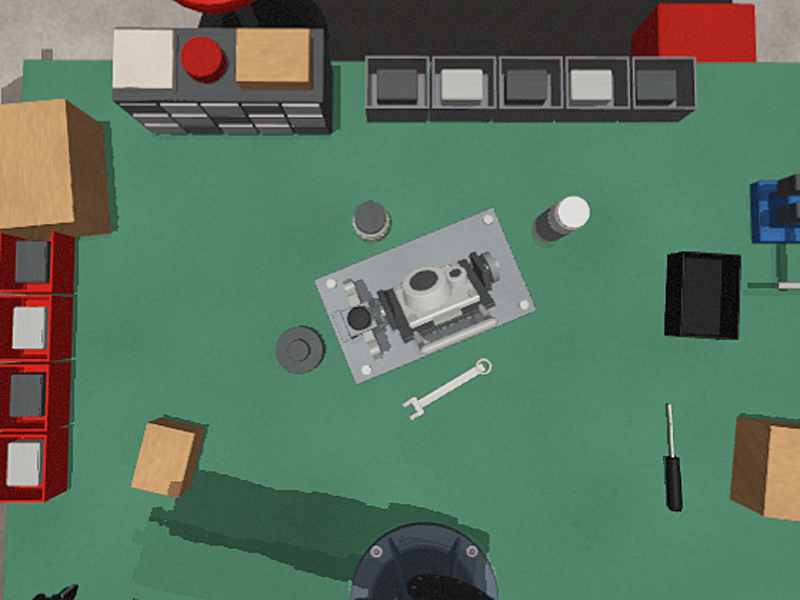

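The scene view shows the knob at about (433,212), the bar from (288,228) to (368,212), and base corners at (233,308), (253,424) and (487,362). The top view shows base corners at (316,280), (495,209), (535,310) and (357,383), with the knob at (359,318). I'll fit the jig pose and tilt to these points.

```bash
cat >h.py <<'E'
from station import ctrl
import numpy as np
from scipy.optimize import least_squares
def proj(n,P):
    i=ctrl.camera_info(n);T=np.linalg.inv(i["world_from_camera"])
    p=T[:3,:3]@np.asarray(P)+T[:3,3];u=np.array([p[0],-p[1]])/-p[2]
    u=u*(1+i["k1"]*(u@u));return np.array([i["fx"]*u[0]+i["cx"],i["fy"]*u[1]+i["cy"]])/.7
def W(q,P):
    c,s=np.cos(q[2]),np.sin(q[2]);return np.array([q[0]+c*P[0]-s*P[1],q[1]+s*P[0]+c*P[1],P[2]])
def bar(t,y): return [-.125*np.cos(t),y,.11+.125*np.sin(t)]
E
python3 - <<'E'
from h import *
obs=[("top",(.11,.19,.012),(316,280)),("top",(.11,-.19,.012),(495,209)),("top",(-.11,-.19,.012),(535,310)),("top",(-.11,.19,.012),(357,383)),
("top",(0,.135,.262),(359,318)),("scene",(0,.135,.262),(433,212)),("scene",(-.11,-.19,.012),(233,308)),("scene",(.11,-.19,.012),(253,424)),("scene",(.11,.19,.012),(487,362)),
("scene",-.06,(288,229)),("scene",.06,(367,212))]
f=lambda q:np.concatenate([proj(n,W(q,bar(q[3],P) if np.isscalar(P) else P))-np.array(o) for n,P,o in obs])
r=least_squares(f,[.5,.05,.39,.8],loss="soft_l1",f_scale=3)
print(r.x.round(4));print(f(r.x).reshape(-1,2).round(1))
q=r.x
print("bar",W(q,bar(q[3],0)).round(4),"bar level",W(q,bar(0,0)).round(4),"knob",W(q,(0,.135,.262)).round(4))
print([proj("top",W(q,bar(q[3],y))).round() for y in(-.06,.06)])
E
```

```text
[ 0.5764 -0.0055  0.3855  0.5223]
[[-0.8 -1.6]
 [ 0.1 -2.9]
 [ 3.5 -0.1]
 [ 0.3  0.8]
 [-4.6  1.5]
 [ 4.7  0.6]
 [-5.5 -0.1]
 [-3.  -0.4]
 [-0.7 -1.6]
 [ 2.   0.2]
 [-0.5 -0.5]]
bar [ 0.476  -0.0462  0.1724] bar level [ 0.4606 -0.0525  0.11  ] knob [0.5257 0.1196 0.262 ]
[array([492., 336.]), array([425., 364.])]
```

The predicted bar position in the top view doesn't match what I saw, so I'll check enlarged crops.

```bash
python3 - <<'E'
from station import ctrl
import cv2,numpy as np
a=ctrl.capture("top")[:,:,::-1][135:275,200:390]
b=ctrl.capture("scene")[:,:,::-1][135:275,160:350]
cv2.imwrite("pics/crop1.png",np.vstack([cv2.resize(x,None,fx=4,fy=4,interpolation=cv2.INTER_CUBIC)[:300*2] for x in(a,)]))
cv2.imwrite("pics/crop2.png",cv2.resize(b,None,fx=4,fy=4,interpolation=cv2.INTER_CUBIC))
E
```

```text
(no output)
```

View pics/crop1.png

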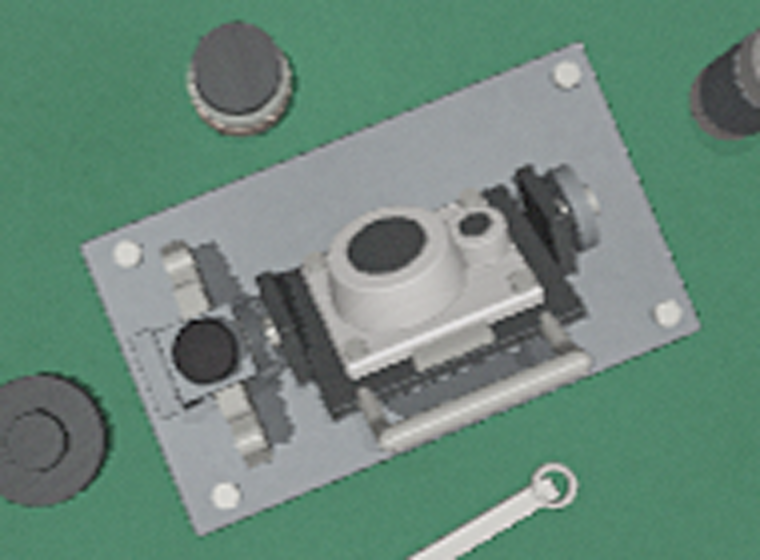

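View pics/crop2.png

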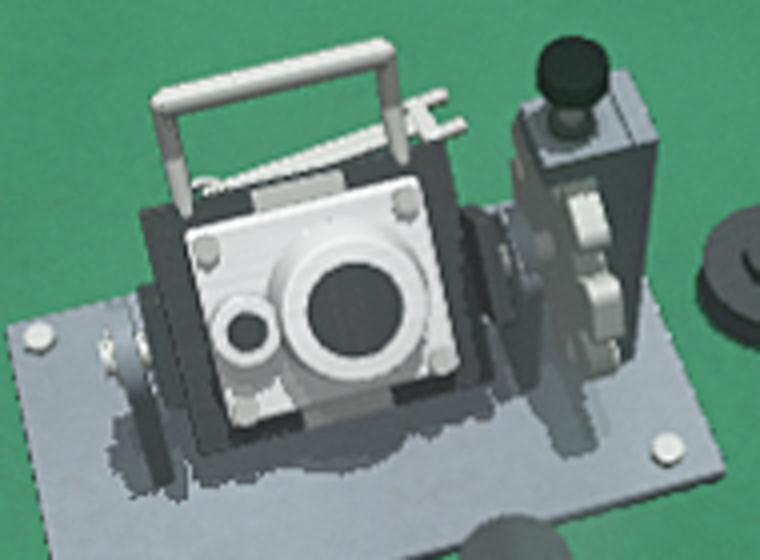

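Refined pixels at the 800 scale: the bar ends are (423,350) and (494.6,321.4) in the top view, and (285.7,228.6) and (366,210) in the scene view. I'll refit with both views.

```bash
python3 - <<'E'
from h import *
B=[("top",(.11,.19,.012),(315.4,280.7)),("top",(.11,-.19,.012),(493.9,208.6)),("top",(-.11,-.19,.012),(535.7,310)),("top",(-.11,.19,.012),(357.1,383.6)),
("scene",(-.11,-.19,.012),(231.4,309.3)),("scene",(.11,-.19,.012),(253,424)),("scene",(.11,.19,.012),(487,361.8))]
K=[("top",(0,.135,.262),(359.3,318)),("scene",(0,.135,.262),(433.2,215)),
("scene",-.06,(285.7,228.6)),("scene",.06,(366,210)),("top",-.06,(494.6,321.4)),("top",.06,(423,350))]
def fit(obs):
    f=lambda q:np.concatenate([proj(n,W(q,bar(q[3],P) if np.isscalar(P) else P+np.r_[0,q[4],0]*(P[2]<.1)))-np.array(o) for n,P,o in obs])
    q=least_squares(f,[.5,.05,.39,.8,0]).x
    print(q.round(4),f(q).reshape(-1,2).round(1).tolist())
    print("bar",W(q,bar(q[3],0)).round(4),"bar level",W(q,bar(0,0)).round(4),"knob",W(q,(0,.135,.262)).round(4))
fit(B+K);fit(K);fit([o for o in B+K if o[0]=="top"]);fit([o for o in B+K if o[0]=="scene"])
E
```

```text
[ 0.5793 -0.0117  0.3857  0.8202  0.0099] [[-1.8, -1.8], [-0.3, -2.1], [1.3, 0.3], [-1.4, 0.7], [-2.1, -1.7], [-1.0, -0.7], [1.2, -1.8], [-0.7, -0.4], [-0.2, -1.2], [0.2, 0.6], [-0.7, 0.7], [-1.3, 0.1], [1.1, -0.2]]
bar [ 0.5003 -0.0437  0.2014] bar level [ 0.4634 -0.0587  0.11  ] knob [0.5285 0.1134 0.262 ]
[ 0.5783 -0.0126  0.3761  0.835   0.    ] [[-0.4, -0.6], [-0.5, -1.0], [0.3, -0.2], [-0.4, 0.5], [-1.2, 0.5], [0.8, -0.5]]
bar [ 0.5003 -0.0434  0.2027] bar level [ 0.4621 -0.0585  0.11  ] knob [0.5287 0.113  0.262 ]
[ 0.578  -0.0124  0.3859  0.8371  0.0097] [[-1.3, -1.2], [0.2, -1.5], [1.8, 0.9], [-0.8, 1.3], [-0.2, 0.5], [-1.0, 0.0], [1.3, -0.3]]
bar [ 0.5004 -0.044   0.2028] bar level [ 0.4622 -0.0595  0.11  ] knob [0.5271 0.1126 0.262 ]
[ 0.5805 -0.0109  0.3827  0.7737  0.0102] [[-1.5, -1.4], [-0.8, -0.2], [1.8, -0.7], [0.4, -0.2], [0.6, 0.8], [-0.7, 1.3]]
bar [ 0.4976 -0.0443  0.1973] bar level [ 0.4646 -0.0575  0.11  ] knob [0.5301 0.1144 0.262 ]
```

Allowing the base a 10 mm offset, both views agree. The tilt is about 0.83, the bar is at (0.500,-0.044,0.202), or (0.463,-0.059,0.110) when level, and the knob is at (0.528,0.113). I'll push with shut fingers, without twist, and approach above the bar first.

Call:
{"op": "apply_moves", "data": {"steps": [-15,-13,-20,0,-40,-34,-50,0,-66,-56,-65,0,-92,-79,-70,0,-119,-102,-70,0,-146,-125,-70,0,-173,-148,-70,0,-200,-171,-70,0], "fingers": 1}}

```text
time_s: 0.87
tool_pos: [0.2718, 0.2716, 0.3014]
tool_rot: [0.0, 0.117, 0.993, 0.0]
contact_force: [0.3, 1.4, -0.2]
width: -0.0
grip_force: 0.0
```

Call:
{"op": "apply_moves", "data": {"steps": [-28,-24,0,0,-57,-49,0,0,-87,-75,0,0,-117,-100,0,0,-147,-126,0,0,-177,-152,0,0,-207,-177,0,0,-237,-203,0,0]}}

```text
time_s: 1.53
tool_pos: [0.4551, 0.0184, 0.3013]
tool_rot: [0.0, 0.118, 0.993, 0.0]
contact_force: [0.9, 1.0, 0.4]
width: -0.0
grip_force: 0.0
```

Call:
{"op": "apply_moves", "data": {"steps": [-25,-22,0,0,-44,-38,0,0,-56,-48,0,0,-59,-52,0,0,-59,-52,0,0,-59,-52,0,0,-59,-52,0,0]}}

```text
time_s: 2.12
tool_pos: [0.4991, -0.0431, 0.3015]
tool_rot: [0.0, 0.117, 0.993, 0.0]
contact_force: [-0.4, 0.4, -0.4]
width: -0.0
grip_force: 0.0
```

Call:
{"op": "apply_moves", "data": {"steps": [0,0,20,0,0,0,45,0,0,0,65,0,0,0,78,0,0,0,84,0,0,0,88,0,0,0,90,0,0,0,91,0]}}

```text
time_s: 2.78
tool_pos: [0.4998, -0.0437, 0.2109]
tool_rot: [0.0, 0.117, 0.993, 0.0]
contact_force: [0.1, 0.4, 0.3]
width: -0.0004
grip_force: 0.0
```

```bash
python3 - <<'E'
from station import ctrl
import cv2
cv2.imwrite("pics/s2.png",cv2.resize(ctrl.capture("scene")[:,:,::-1][100:260,140:360],None,fx=3,fy=3,interpolation=cv2.INTER_CUBIC))
s=ctrl.sense();print(s["tool_pos"],s["contact_force"])
E
```

```text
[ 0.49983163 -0.0437731   0.21083527] [0.11851026 0.89739691 0.04367189]
```

View pics/s2.png

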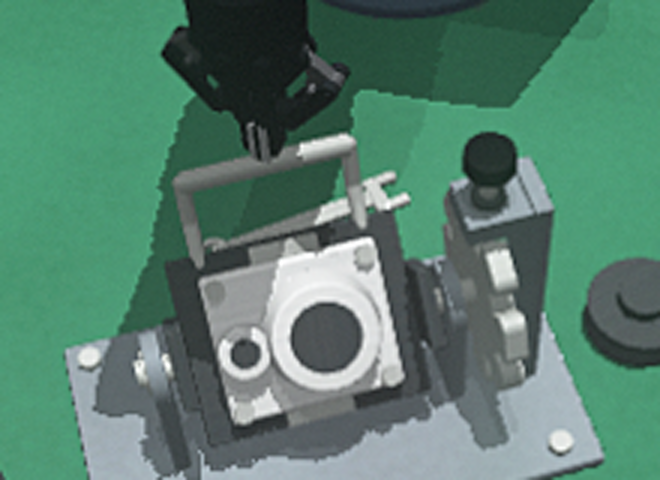

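The shut fingertips sit right over the middle of the bar, at crop position (262,158), just short of contact. I'll follow the arc, first half then check.

Call:
{"op": "apply_moves", "data": {"steps": [2,-2,4,0,5,-4,8,0,8,-6,12,0,11,-8,17,0,14,-10,21,0,17,-12,26,0,19,-14,31,0,21,-15,35,0]}}

```text
time_s: 3.5
tool_pos: [0.4755, -0.0541, 0.1756]
tool_rot: [0.0, 0.118, 0.993, -0.0]
contact_force: [-1.3, -2.4, 4.9]
width: -0.0002
grip_force: 2.3
```

Call:
{"op": "apply_moves", "data": {"steps": [2,-2,8,0,4,-3,16,0,6,-4,24,0,8,-5,32,0,9,-6,40,0,10,-7,47,0,11,-8,53,0,11,-8,56,0]}}

```text
time_s: 4.17
tool_pos: [0.4629, -0.0587, 0.1185]
tool_rot: [-0.0, 0.118, 0.993, 0.0]
contact_force: [-1.9, 0.3, 3.2]
width: 0.0003
grip_force: 1.6
```

Call:
{"op": "apply_moves", "data": {"steps": [0,0,1,0,0,0,1,0]}}

```text
time_s: 4.33
tool_pos: [0.4629, -0.0588, 0.1181]
tool_rot: [-0.0, 0.118, 0.993, -0.0]
contact_force: [0.2, -0.3, -0.3]
width: -0.0003
grip_force: 0.0
```

```bash
python3 - <<'E'
from station import ctrl
import cv2
cv2.imwrite("pics/s3.png",cv2.resize(ctrl.capture("scene")[:,:,::-1][100:260,140:360],None,fx=3,fy=3,interpolation=cv2.INTER_CUBIC))
s=ctrl.sense();print(s["tool_pos"],s["contact_force"])
from h import *
q=[.579,-.0122,.382]
for t in(-.1,0,.1):print(t,[(.7*proj("scene",W(q,bar(t,y)))-[140,100]).round()*3 for y in(-.06,.06)])
E
```

```text
[ 0.46306819 -0.05881851  0.11825741] [ 0.31963933 -0.50138396 -0.40480184]
-0.1 [array([189., 231.]), array([339., 195.])]
0 [array([186., 219.]), array([339., 183.])]
0.1 [array([186., 210.]), array([339., 174.])]
```

View pics/s3.png

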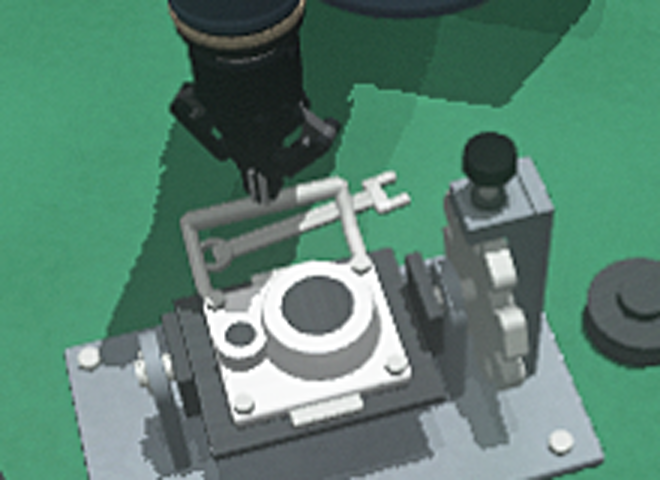

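The bar ends show at (187,219) and (340,185), matching the prediction for tilt 0, so the cradle is level. Next I rise and go over the knob.

Call:
{"op": "apply_moves", "data": {"steps": [0,0,-15,0,0,0,-45,0,0,0,-80,0,0,0,-115,0,0,0,-150,0,0,0,-172,0,0,0,-182,0,0,0,-185,0]}}

```text
time_s: 5.05
tool_pos: [0.4639, -0.0589, 0.3055]
tool_rot: [0.002, 0.118, 0.993, -0.0]
contact_force: [1.7, -0.7, -0.5]
width: -0.0
grip_force: 0.0
```

Call:
{"op": "apply_moves", "data": {"steps": [-2,18,0,0,-6,48,0,0,-10,80,0,0,-14,115,0,0,-18,145,0,0,-21,167,0,0,-23,179,0,0,-23,182,0,0]}}

```text
time_s: 5.72
tool_pos: [0.5282, 0.1143, 0.3022]
tool_rot: [-0.001, 0.117, 0.993, -0.0]
contact_force: [0.4, 0.1, -0.3]
width: -0.0
grip_force: 0.0
```

Call:
{"op": "apply_moves", "data": {"steps": [0,0,10,0,0,0,22,0,0,0,30,0,0,0,34,0,0,0,37,0,0,0,37,0]}}

```text
time_s: 6.22
tool_pos: [0.5277, 0.1123, 0.2661]
tool_rot: [-0.0, 0.118, 0.993, -0.0]
contact_force: [0.5, -0.3, 0.4]
width: 0.0002
grip_force: 0.0
```

```bash
python3 - <<'E'
from station import ctrl
import cv2
cv2.imwrite("pics/s4.png",cv2.resize(ctrl.capture("scene")[:,:,::-1][90:250,190:410],None,fx=3,fy=3,interpolation=cv2.INTER_CUBIC))
s=ctrl.sense();print(s["tool_pos"],s["contact_force"])
E
```

```text
[0.52789001 0.11243412 0.26647923] [-0.38306531 -0.50405111  0.62146533]
```

View pics/s4.png

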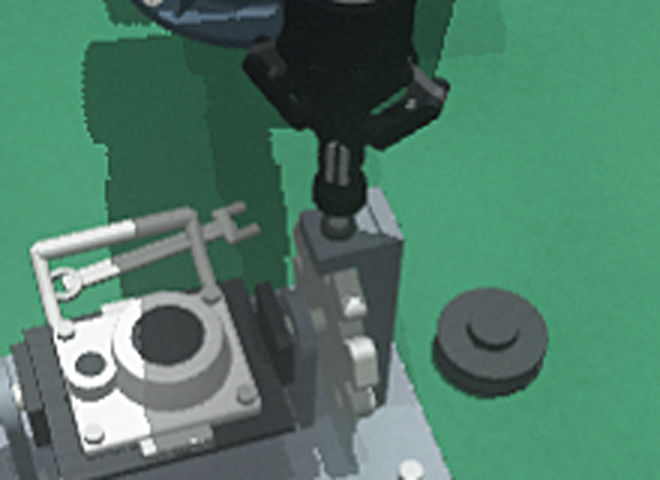

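The tips are centred on the knob, at crop position (340,183). Now I push down gradually.

Call:
{"op": "apply_moves", "data": {"steps": [0,0,3,0,0,0,5,0,0,0,7,0,0,0,9,0,0,0,11,0,0,0,13,0,0,0,13,0]}}

```text
time_s: 6.85
tool_pos: [0.5278, 0.1128, 0.2529]
tool_rot: [-0.0, 0.118, 0.993, -0.0]
contact_force: [-0.1, -0.3, -0.4]
width: -0.0003
grip_force: 0.0
```

Call:
{"op": "apply_moves", "data": {"steps": [0,0,2,0,0,0,4,0,0,0,6,0]}}

```text
time_s: 7.1
tool_pos: [0.5279, 0.1128, 0.2471]
tool_rot: [-0.0, 0.118, 0.993, 0.0]
contact_force: [0.1, -0.7, 2.2]
width: 0.0
grip_force: 1.2
```

Call:
{"op": "apply_moves", "data": {"steps": [0,0,2,0,0,0,4,0,0,0,6,0]}}

```text
time_s: 7.35
tool_pos: [0.5279, 0.1128, 0.2411]
tool_rot: [-0.0, 0.118, 0.993, 0.0]
contact_force: [0.3, -0.0, 2.7]
width: -0.0001
grip_force: 1.2
```

Call:
{"op": "apply_moves", "data": {"steps": [0,0,2,0,0,0,4,0,0,0,5,0]}}

```text
time_s: 7.6
tool_pos: [0.5279, 0.1128, 0.236]
tool_rot: [-0.0, 0.118, 0.993, -0.0]
contact_force: [-0.4, 0.0, 7.6]
width: 0.0001
grip_force: 4.2
```

Call:
{"op": "apply_moves", "data": {"steps": [0,0,1,0,0,0,1,0]}}

```text
time_s: 7.77
tool_pos: [0.528, 0.1128, 0.2359]
tool_rot: [0.0, 0.118, 0.993, 0.0]
contact_force: [-4.0, -0.9, 10.3]
width: -0.0001
grip_force: 5.4
```

The pin is on its stop: z is 0.236 and the force is rising. I'll retreat and check.

Call:
{"op": "apply_moves", "data": {"steps": [0,0,-5,0,0,0,-20,0,0,0,-45,0,0,0,-70,0,0,0,-90,0,0,0,-105,0,0,0,-110,0,0,0,-110,0]}}

```text
time_s: 8.43
tool_pos: [0.5285, 0.1129, 0.346]
tool_rot: [0.001, 0.118, 0.993, 0.0]
contact_force: [-0.1, -0.0, 0.1]
width: 0.0002
grip_force: 0.0
```

Call:
{"op": "apply_moves", "data": {"steps": [20,0,0,0,50,0,0,0,80,0,0,0,105,0,0,0,118,0,0,0,120,0,0,0,120,0,0,0,120,0,0,0]}}

```text
time_s: 9.1
tool_pos: [0.4117, 0.1407, 0.3447]
tool_rot: [-0.0, 0.118, 0.993, -0.0]
contact_force: [-0.1, -0.9, 0.4]
width: 0.0
grip_force: 0.0
```

```bash
python3 - <<'E'
from station import ctrl
import cv2
cv2.imwrite("pics/s5.png",cv2.resize(ctrl.capture("scene")[:,:,::-1][100:260,140:360],None,fx=3,fy=3,interpolation=cv2.INTER_CUBIC))
s=ctrl.sense();print(s["time_s"],s["tool_pos"],s["contact_force"])
E
```

```text
9.15 [0.41191306 0.14063537 0.34465126] [-0.32862987 -1.01069588 -0.38169475]
```

View pics/s5.png

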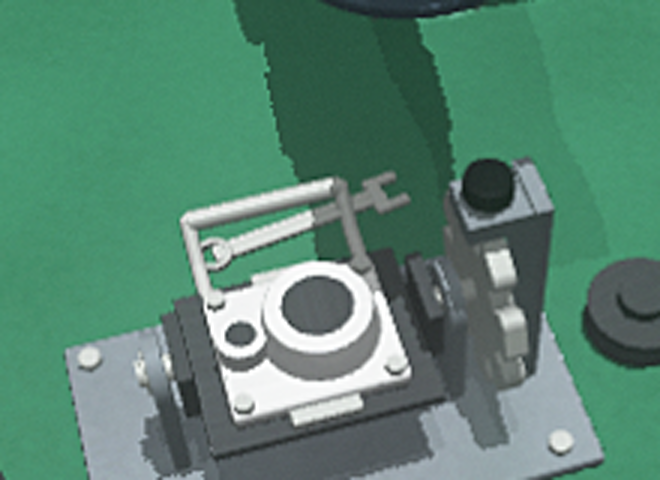

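The knob, now at (489,187), is down on the guide block. The bar is still at its level position, (186,219) to (340,184), and the arm is clear.

```bash
python3 -c "
from station import ctrl
print(ctrl.hand_in())"
```

```text
the job is handed in; nothing more can be done
None
```

The cradle is level and the locking pin is fully home on its stop; the arm is clear, it went nowhere near the can, jar, pulley or wrench, and I handed the job in at about 9 s, with no verdict returned.

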